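# Microscope lamp four clicks brighter

## Task

The microscope lamp is too dim: with a fingertip, push the pointer dial on the lamp control unit round clockwise (seen from above) by exactly four clicks from where it now stands, never going past the fourth click, and leave it resting in that click. Then press the round button beside the dial fully down and let it come back up, so that the lamp takes the new setting. Only touch and push: the control unit must stay where it stands, and the bottle, slide box, dish and microscope around it are to be left alone.

Things in the scene. Friction and masses are not known exactly. Their poses are not given: they have to be found in the camera images.
- lamp_unit: Low grey metal case with an aluminium top plate, 140 x 210 x 55 mm (its x, y, z), about 4 kg, loose on the bench. Origin: centre of its underside; z up. Top plate at z = 55 mm. The dial's axis is at x = 0, y = +40 mm, the button's at x = 0, y = -68 mm in this frame. It stands within 0.45 rad of square to the robot (its -x side faces the robot).
- dial (a joint): Dial angle in rad, growing clockwise from above. Ten click stops 0.349 rad (20 deg) apart from 0 to 3.142; starts in one of the first four. At 0 the pointer is along the unit's +y, at 1.571 along its +x. About 4 to 5 N at 28 mm from the axis lifts it out of a stop; past the crest, midway, it jumps ahead of the finger into the next stop and rests there; let go before, it springs back.
- dial_axis (a point): On the dial's axis at the top of its bar, 88 mm above the bench. Black dial: flat skirt 80 mm in diameter, its top 64 mm above the bench; on it an upright bar 13 mm thick, 24 mm high (64 to 88 mm above the bench), across the axis from 28 mm behind to 38 mm in front of it. A white line on top marks the longer, pointing half. Dark dashes round the dial mark the ten stops.
- dial_tip (a point): Top of the bar's pointing end, 38 mm from the axis, 88 mm above the bench; turns with the dial, its x axis outward along the bar, z up.
- lamp_button_top (a point): Centre of the top of the round grey push button, 73 mm above the bench when up: 30 mm in diameter, standing 6 mm out of a black round housing 46 mm in diameter and 12 mm high on the unit's top plate; moves down with it.
- lamp_button (a joint): How far the button is pressed, in m: 0 up, 0.006 fully down, against a spring (about 5 N when fully down); it comes up by itself.
- dropper_bottle: Small amber bottle with a black cap, 36 mm in diameter, 75 mm high, loose, left (+y) of the unit or beyond it; origin at the centre of its underside. Leave alone.
- slide_box: Wooden slide box 90 x 45 x 32 mm, loose, right (-y) of the unit; origin at the centre of its underside. Leave alone.
- petri_dish: Clear flat dish 90 mm in diameter, 15 mm high, loose, beyond the unit or left of it; origin at the centre of its underside. Leave alone.
- microscope: Cream microscope, base 190 x 130 mm, about 340 mm high, at the robot's right; origin at the centre of its underside. Leave alone.

How it is judged:
On the way, in this order (a step that is already met when the one before it is completed fails the run):
1. the dial rests four clicks clockwise of its start, the button up (distance of dial_tip from where it was at the start of the episode between 0.0452 and 0.0523 m and value of joint dial above 1.2566 rad and value of joint lamp_button below 0.002 m), for 0.2 s.
2. the button is pressed fully down (value of joint lamp_button above 0.0045 m), for 0.05 s.
At the end, for the whole second after the job is handed in: The dial rests in the fourth click stop clockwise of its start (its tip within about a third of a click of it), the button has been pressed (4.5 of its 6 mm or more) after that and is up again, and the control unit stands within 5 mm of where it was (distance of dial_tip from where it was at the start of the episode between 0.0452 and 0.0523 m and value of joint dial above 1.2566 rad and value of joint lamp_button below 0.0015 m and velocity of joint dial between -0.05 and 0.05 rad/s and distance of lamp_unit from where it was at the start of the episode below 0.005 m); the robot touches nothing.
It fails at once if the dial goes past the fourth click (more than 4.6 clicks from its start) (distance of dial_tip from where it was at the start of the episode above 0.0547 m).
It fails at once if the control unit is shoved or lifted (more than 5 mm) (distance of lamp_unit from where it was at the start of the episode above 0.005 m or height (world z) of lamp_unit above 0.005 m).
It fails at once if the bottle, slide box, dish or microscope is moved more than 15 mm or tipped ((distance of dropper_bottle from where it was at the start of the episode above 0.015 m or angle between dropper_bottle's own z axis and vertical above 0.35 rad) or (distance of slide_box from where it was at the start of the episode above 0.015 m or angle between slide_box's own z axis and vertical above 0.35 rad) or (distance of petri_dish from where it was at the start of the episode above 0.015 m or angle between petri_dish's own z axis and vertical above 0.35 rad) or (distance of microscope from where it was at the start of the episode above 0.015 m or angle between microscope's own z axis and vertical above 0.35 rad)).
It also fails if it takes over 61 s, if anything falls off the work surface, if the arm or the gripper's body presses on something with over 40 N, if the wrist force passes 120 N, or if a joint passes its speed limit or range.

## Robot

A 6-joint arm with a two-finger parallel gripper is mounted at the origin on the work surface. World frame = base frame: x ahead of the robot, y to its left, z up, the work surface at z = 0. Lengths are in m, angles in rad, forces in N, time in s.
With the tool pointing down it reaches from about 0.4 to 0.925 m from the base axis. Payload 3.4 kg.
Tool frame: the origin (TCP) lies at the very end of the fingers, on their centre line; the grasp point (between the pads) lies 19 mm behind it (arm.tcp_to_grasp is the z of the grasp point in the tool frame, in m); z points along the fingers, y is the direction in which the jaws open and shut (so a half turn about z gives the same grasp; the last joint's range is limited). The gripper opens to 85 mm and grips with 20 to 120 N. Pads are 22 mm wide; open, the fingers measure 114 mm over their backs; the gripper's body (76 mm by 85 mm) begins 54 mm behind the grasp point. The pads swing forward as they close: fully open they stand 13 mm farther back than shut.
Start: joints at [-1.224, 0.307, 1.506, -0, 1.328, -0.073], TCP at [0.235, -0.525, 0.231] pointing down, gripper open.
Joint ranges: [-3.12, 3.12], [-1.05, 2.28], [0.14, 2.33], [-1.42, 4.57], [0.1, 2.73], [-2.68, 2.68]. Speed limits (rad/s): [2.57, 2.57, 3.14, 3.14, 3.14, 3.14].

## Interface

Orientations are given as a unit quaternion [w, x, y, z].
In Python, from plant import arm gives the robot as it stands. Calls block until the motion is done:
- arm.goto(position, orientation): joint-space move of the TCP to a pose.
- arm.line_to(position, attitude=None, velocity=0.15, threshold=None): straight line of the TCP; attitude=None keeps the orientation; velocity is the mean speed in m/s. With threshold (N) it stops when the force on the tool has changed by that much, and returns True; else False.
- arm.move_joints(angles): joint-space move.
- arm.release() and arm.close_gripper(grip_force=None): open the fingers fully, or close them until they stop; grip_force is the grip in N (None keeps the last).
- arm.hold(seconds).
- arm.ik(position, orientation): joint angles nearest the present ones, or None.
- arm.sense(): the state.
- arm.get_image(name): name is "side" or "top"; returns a dict with "color" (480x640x3 uint8, red, green, blue), "depth" (480x640 float32, m along the optical axis (not along the pixel's ray), 0 where there is no reading), "vfov" (degrees; the focal length in pixels is half the picture's height over the tangent of half this angle, whatever the lens; pixels are square), "cx", "cy" (the principal point, pixels), "R" (3x3) and "t" (3): a world point X has camera coordinates R X + t. Camera axes: x right, y down, z forward; pixel columns grow to the right and rows downward; lengths in m; the calibration is good to about 2 mm. A picture is of the moment at which its call begins.
A pose or a line that the arm cannot do raises arm.PlanningError and nothing moves.
- arm.job_done(): hands the job in, once; it reports no verdict.
The state is a dict: "clock": time; "joint_pos": joint angles; "joint_vel": joint speeds; "joint_torque": joint torques, N m; "tcp_pos": TCP position; "ee_rot": TCP orientation; "force": force on the tool from outside, world axes, zero at the start; "ft_torque": the same for the moment, N m; "finger_gap": opening from 0.0 (shut) to 1.0 (fully open).
Only numpy, scipy, OpenCV 4.12 (cv2) and the standard library are available. Lean on these libraries where they do the work, as an engineer would, in place of code of your own. Each camera call takes 0.05 s, during which the arm holds its last target. There are 200 camera calls.

## Working session

There is one attempt and no reset: what is moved stays moved. The work goes in short steps, each a Python script; the robot and the scene stay as the last script left them, time stands still between calls to the robot, and variables do not carry over. Pictures are saved under pics/ and viewed, about 8 in all and at most 12, crops included, and the job is handed in when it is done.

```bash
mkdir -p pics; ls; python3 - <<'E'
from plant import arm
import cv2,numpy as np
for n in("top","side"):
    d=arm.get_image(n);cv2.imwrite(f"pics/{n}0.png",d["color"][:,:,::-1]);np.savez(f"pics/{n}0.npz",**d)
    print(n,d["vfov"],d["cx"],d["cy"],d["R"].round(3).tolist(),d["t"])
print(arm.sense())
E
```

```text
pics
top 47.417654597680496 316.59724918446767 235.50945199674356 [[0.029, -1.0, 0.004], [-0.983, -0.029, -0.182], [0.182, 0.002, -0.983]] [-0.10437628  0.6160647   1.11746531]
side 48.85969361137081 322.9611326320071 241.7827618966833 [[-0.99, -0.142, -0.023], [-0.058, 0.541, -0.839], [0.131, -0.829, -0.544]] [0.60336524 0.16831202 1.08848108]
{'clock': 0.1, 'joint_pos': array([-1.22348915e+00,  3.07513953e-01,  1.50753167e+00, -1.42255606e-05,
        1.32838969e+00, -7.34884747e-02]), 'joint_vel': array([-0.00013982, -0.00220039, -0.00126977, -0.00213334, -0.00124041,
       -0.00084552]), 'joint_torque': array([ 6.18261511e-04, -4.58529961e+01, -2.52608979e+01, -4.46433307e-05,
        5.63562193e-03, -8.70367757e-06]), 'tcp_pos': array([ 0.23464882, -0.52426848,  0.23046829]), 'ee_rot': array([-9.11769434e-04,  9.77947134e-01,  2.08850554e-01, -1.32584051e-04]), 'force': array([-0.14248639,  0.72794626,  0.23380488]), 'ft_torque': array([ 0.02027296,  0.01460123, -0.0165371 ]), 'finger_gap': 1.0002724603993087}
```

View pics/top0.png

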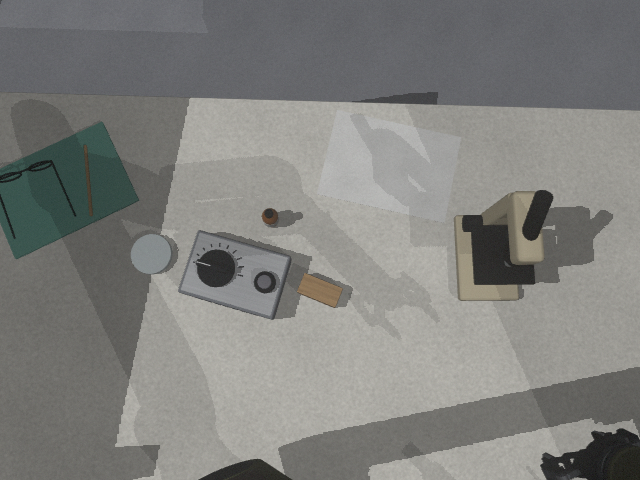

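The top view shows the unit at about (235,275), the dial at (216,268), the button at (264,282), the bottle at (270,216), the dish at (152,254) and the slide box at (320,290). I'll enlarge it to read the details.

```bash
python3 - <<'E'
import cv2
a=cv2.imread("pics/top0.png")[220:330,170:305]
cv2.imwrite("pics/c1.png",cv2.resize(a,None,fx=5.0,fy=5.0,interpolation=cv2.INTER_CUBIC))
E
cat >h.py <<'E'
import numpy as np
def ray(d,u,v,z):
    "world point on pixel (u,v) at height z"
    f=240/np.tan(np.radians(float(d["vfov"]))/2)
    R,t=d["R"],d["t"];c=-R.T@t
    r=R.T@np.array([(u-d["cx"])/f,(v-d["cy"])/f,1]);return c+r*(z-c[2])/r[2]
def proj(d,X):
    f=240/np.tan(np.radians(float(d["vfov"]))/2)
    p=d["R"]@np.asarray(X)+d["t"];return np.array([d["cx"]+f*p[0]/p[2],d["cy"]+f*p[1]/p[2]])
E
```

```text
(no output)
```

View pics/c1.png

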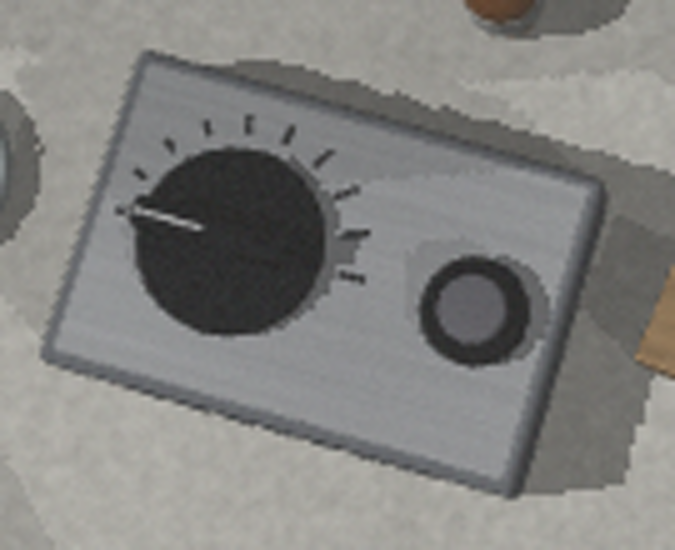

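View pics/side0.png

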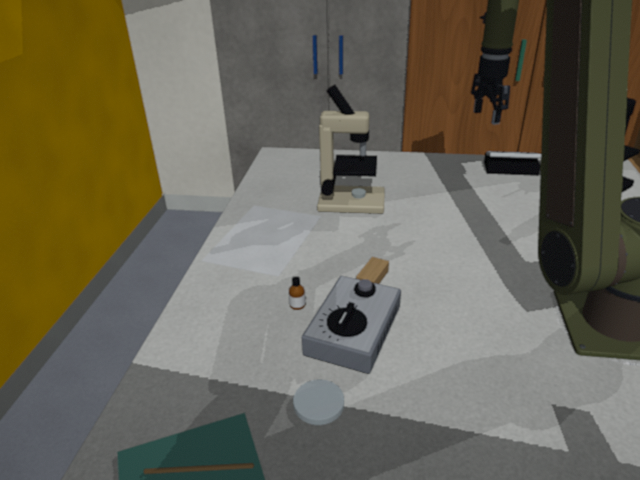

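The crop shows the plate corners at (148,55), (603,183), (513,495) and (45,357), the button at (472,308), and the white line from (203,228) to (133,210), near the first dash. The side view confirms the layout.

```bash
python3 - <<'E'
import numpy as np,cv2
from h import *
d=np.load("pics/top0.npz")
P=lambda u,v,z:ray(d,170+(u-2)/5,220+(v-2)/5,z)
C=np.array([P(*c,.055) for c in[(148,55),(603,183),(513,495),(45,357)]])[:,:2]
print(C.round(4).tolist(),[np.linalg.norm(C[i]-C[i-1]).round(4) for i in range(4)])
ctr=C.mean(0); yv=(C[0]+C[3]-C[1]-C[2]);yaw0=np.arctan2(yv[1],yv[0])-np.pi/2
b=P(472,308,.073)[:2]
print("ctr",ctr,"yaw",yaw0,"btn",b)
y=np.array([-np.sin(yaw0),np.cos(yaw0)])
print("btn expected",ctr-.068*y,"dial",ctr+.04*y)
ax=ctr+.04*y
for p in[(203,228),(133,210)]:
    q=P(*p,.088)[:2]-ax;a=np.arctan2(q[1],q[0]);print("ptr",q,np.hypot(*q),"dial",(yaw0+np.pi/2-a))
q=(P(133,210,.088)-P(203,228,.088))[:2];print("dir",yaw0+np.pi/2-np.arctan2(q[1],q[0]))
for p in[(123,210),(140,174),(169,145),(208,128),(249,124),(352,277)]:
    q=P(*p,.055)[:2]-ax;print("dash",yaw0+np.pi/2-np.arctan2(q[1],q[0]),np.hypot(*q))
D=d["depth"]
for n,(u,v) in dict(bottle=(270,216),dish=(152,254),btn=(264,281),dial=(211,266),plate=(200,280)).items():
    f=240/np.tan(np.radians(float(d["vfov"]))/2);z=D[v,u];print(n,d["R"].T@(np.array([(u-d["cx"])/f*z,(v-d["cy"])/f*z,z])-d["t"]))
E
```

```text
[[0.6224, 0.1669], [0.5726, -0.0311], [0.4397, 0.0015], [0.4915, 0.2014]] [np.float64(0.1354), np.float64(0.2042), np.float64(0.1368), np.float64(0.2065)]
ctr [0.53154504 0.08466387] yaw -0.25008394858559413 btn [0.51573523 0.02059038]
btn expected [0.51471604 0.01877924] dial [0.54144445 0.12341954]
ptr [0.00266385 0.00846431] 0.00887359120269242 dial 0.05481785026816244
ptr [0.00930138 0.03790215] 0.039026771180473686 dial -0.00943450363678
dir -0.0283162090951965
dash 0.01543797721575002 0.05128613283366037
dash 0.34233594310268156 0.05221463270979048
dash 0.6735655731099291 0.05270718859356773
dash 1.0182894596017553 0.05228612729064146
dash 1.3566687441516756 0.0522050555323347
dash 3.134438605485582 0.051097419601953915
bottle [0.65457251 0.0140461  0.07579319]
dish [ 0.40495385 -0.08818074  1.21136096]
btn [0.51543783 0.0199106  0.08031686]
dial [0.54260208 0.13029552 0.08711831]
plate [0.5154973  0.15669667 0.0606255 ]
```

The geometry agrees with the given sizes: yaw is -0.25, and the dial sits at stop 0, so the target is 1.396 rad. I'll back away from the microscope, shut the fingers and go above the trailing side of the bar.

```bash
cat >>h.py <<'E'
YAW=-0.25
def quat(al): # tool down, tool x at world angle al
    return np.array([0,np.cos(al/2),np.sin(al/2),0])
def finger(ax,th,gap,z,r=.026):
    "TCP pose: finger's x face `gap` behind the bar's trailing side, dial at th"
    phi=YAW+np.pi/2-th; e=np.array([np.cos(phi),np.sin(phi)]);p=np.array([e[1],-e[0]])
    xy=np.asarray(ax)+r*e-(.0175+gap)*p
    return [*xy,z],quat(phi+np.pi/2)
E
python3 - <<'E'
import numpy as np
from h import *
from plant import arm
d=np.load("pics/top0.npz")
print("skirt",ray(d,170+(231-2)/5,220+(241.5-2)/5,.062))
ax=[.5418,.1243]
for th in(0,.7,1.4): print(th,arm.ik(*finger(ax,th,.008,.071)))
arm.close_gripper(30)
s=arm.sense();print(s["finger_gap"],s["tcp_pos"],s["clock"])
arm.goto([.16,-.38,.30],quat(.42))
arm.goto([.42,.10,.25],quat(1.0))
p,q=finger(ax,0,.008,.13);arm.goto(p,q)
s=arm.sense();print(p,s["tcp_pos"],s["joint_pos"],s["force"],s["clock"])
import cv2
d=arm.get_image("top");a=d["color"][200:330,140:310,::-1]
s=arm.get_image("side")["color"][240:400,260:440,::-1]
cv2.imwrite("pics/c2.png",np.hstack([cv2.resize(a,(400,306)),cv2.resize(s,(400,306))]))
E
```

```text
skirt [0.54193961 0.12478033 0.062     ]
0 [ 2.11916672e-01  4.38337051e-01  1.76874434e+00 -4.44089210e-16
  9.34511259e-01 -1.10887965e+00]
0.7 [ 2.10328334e-01  4.65329484e-01  1.71402653e+00 -4.44089210e-16
  9.62236641e-01 -4.10467993e-01]
1.4 [ 1.81835791e-01  4.84535562e-01  1.67473291e+00 -4.44089210e-16
  9.82324177e-01  2.61039464e-01]
0.0009093446873695272 [ 0.2348424  -0.52488319  0.23134412] 0.8667
[np.float64(0.5235252361869961), np.float64(0.15580052392546712), 0.13] [0.52364598 0.15543189 0.13025466] [ 2.11228952e-01  3.64534355e-01  1.70372091e+00 -3.44697424e-05
  1.07303730e+00 -1.10827395e+00] [-0.06889794  0.34881023 -0.82824119] 5.175
```

View pics/c2.png

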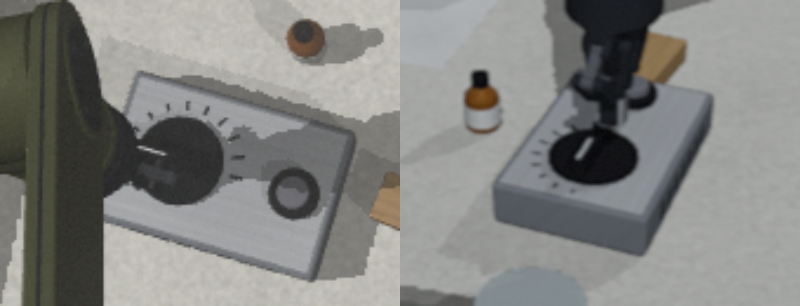

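The finger hovers on the near side of the bar as planned. I'll descend and push in small steps through about 2.6 clicks, logging the forces.

```bash
sed -i '$a AX=[.5419,.1248]' h.py; python3 - <<'E'
import numpy as np,cv2
from h import *
from plant import arm
p,q=finger(AX,0,.008,.071)
print("hit",arm.line_to(p,q,.05,threshold=5),arm.sense()["tcp_pos"])
f0=arm.sense()["force"]
for th in np.r_[np.nan,np.arange(0,.92,.07)]:
    p,q=finger(AX,0,.003,.071) if np.isnan(th) else finger(AX,th,0,.071)
    arm.line_to(p,q,.03); s=arm.sense();f=s["force"]-f0
    phi=YAW+np.pi/2-(0 if np.isnan(th) else th)
    print(round(th,2),"tang",round(-(f[0]*np.sin(phi)-f[1]*np.cos(phi)),2),f.round(1),round(s["clock"],2),1e3*np.round(np.subtract(s["tcp_pos"],p),4))
d=arm.get_image("top");a=d["color"][200:330,140:310,::-1]
s=arm.get_image("side")["color"][270:370,290:410,::-1]
cv2.imwrite("pics/c3.png",np.hstack([cv2.resize(a,(400,306)),cv2.resize(s,(400,333))[:306]]))
E
```

```text
hit False [0.52397918 0.15637189 0.07136642]
nan tang -0.47 [ 0.5  0.2 -0.8] 6.92 [ 0.5 -0.   0.2]
0.0 tang 0.28 [ 0.1  1.5 -0.3] 7.17 [ 0.2 -0.   0. ]
0.07 tang 2.54 [-2.8 -0.3  1.8] 7.42 [-1.2 -0.1 -0.2]
0.14 tang 0.66 [-0.7  0.1 -0.2] 7.67 [-0.3 -0.1 -0.1]
0.21 tang 0.22 [-0.1  0.3 -0.8] 7.92 [1.1 0.1 0.2]
0.28 tang -0.03 [0.3 0.5 0.6] 8.18 [ 0.6 -0.   0.1]
0.35 tang -0.04 [-0.2 -0.4 -0.5] 8.43 [ 0.2 -0.   0. ]
0.42 tang 1.47 [-0.6  1.6  1.9] 8.68 [-1.1  0.1 -0.1]
0.49 tang 0.92 [-0.5  0.8  0.2] 8.93 [-0.3 -0.1 -0.1]
0.56 tang -0.63 [ 1.1  0.2 -0.6] 9.18 [ 0.9 -0.2  0.1]
0.63 tang 0.12 [ 0.6  0.7 -0.8] 9.43 [ 0.5 -0.1  0.1]
0.7 tang 0.04 [ 0.6  0.5 -0. ] 9.68 [ 0.1 -0.1  0. ]
0.77 tang 2.62 [-0.6  2.7  1.2] 9.93 [-0.8  0.3 -0.1]
0.84 tang 1.82 [-1.3  1.4 -0.1] 10.18 [-0.2 -0.1 -0.1]
0.91 tang 0.64 [ 0.1  0.7 -0.6] 10.43 [ 0.6 -0.3  0.1]
```

View pics/c3.png

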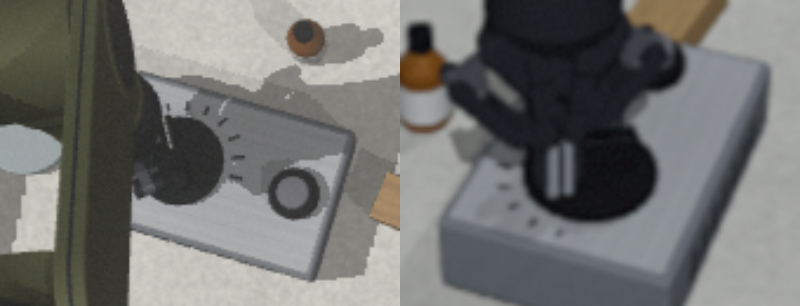

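Three clicks have gone through cleanly, each force dropping just after its midway crest. The pointer line, from (170,148) to (160,105), agrees with 60°. Next is one more crest at 1.222 rad: I'll stop at 1.27, back off, lift and look.

```bash
python3 - <<'E'
import numpy as np,cv2
from h import *
from plant import arm
for th in(.98,1.05,1.12,1.19,1.23,1.265):
    p,q=finger(AX,th,0,.071);arm.line_to(p,q,.03);s=arm.sense()
    print(th,s["force"].round(1),round(s["clock"],2),1e3*np.round(np.subtract(s["tcp_pos"],p),4))
arm.hold(.3);s=arm.sense();print(s["force"].round(1),1e3*np.round(np.subtract(s["tcp_pos"],p),4))
p,q=finger(AX,1.265,.008,.071);arm.line_to(p,q,.05)
p[2]=.13;arm.line_to(p,q,.1)
y=np.array([-np.sin(YAW),np.cos(YAW)]);b=np.array(AX)-.108*y;print("btn",b)
arm.line_to([*b,.13],None,.15);s=arm.sense();print(s["clock"],s["tcp_pos"])
d=arm.get_image("top");np.savez("pics/top4.npz",**d);a=d["color"][220:330,170:305,::-1]
s=arm.get_image("side")["color"][270:370,290:410,::-1]
cv2.imwrite("pics/c4.png",np.hstack([cv2.resize(a,(400,326),interpolation=2),cv2.resize(s,(391,326))]))
E
```

```text
0.98 [-0.3 -0.5  0.5] 10.78 [ 0.2 -0.1  0. ]
1.05 [ 0.4  0.1 -0.2] 11.03 [ 0. -0.  0.]
1.12 [-2.1  2.6  0.9] 11.28 [-0.6  0.5 -0. ]
1.19 [-0.4  1.8  0. ] 11.53 [-0.2 -0.  -0.1]
1.23 [ 0.  -0.8 -0.4] 11.78 [ 0.3 -0.4  0. ]
1.265 [-0.1 -0.2  0.2] 12.03 [ 0.1 -0.2  0. ]
[-0.5 -0.2 -0.4] [-0. -0. -0.]
btn [0.51518037 0.02015746]
14.4667 [0.51560599 0.02053662 0.13004919]
```

View pics/c4.png

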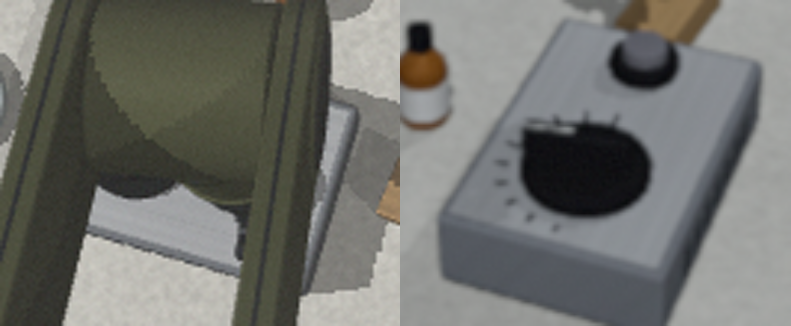

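```bash
python3 - <<'E'
import numpy as np,cv2
from h import *
from plant import arm
d=arm.get_image("side");k=391/120
A,B=[ray(d,290+(u-400)/k,270+v/k,.088)[:2] for u,v in((576,130),(527,125))]
w=B-A;print("dial",YAW+np.pi/2-np.arctan2(w[1],w[0]),A,B,"tip dist from start",np.linalg.norm(B-(np.array(AX)+.038*np.array([.2474,.9689]))))
y=np.array([-np.sin(YAW),np.cos(YAW)]);b=np.array(AX)-.108*y
arm.line_to([*b,.08],None,.06);arm.hold(.2);f0=arm.sense()["force"]
for z in(.0745,.072,.070,.068,.0667,.066,.065,.064):
    h=arm.line_to([*b,z],None,.02,threshold=14);arm.hold(.1);s=arm.sense();f=(s["force"]-f0)[2]
    print(z,h,s["tcp_pos"].round(4),round(f,1),s["clock"])
    if h or f>9:break
arm.hold(.2);s=arm.sense();print(s["tcp_pos"],s["force"]-f0)
E
```

```text
dial 1.3616342775032877 [0.54914047 0.12439638] [0.57829572 0.12320508] tip dist from start 0.04694967805056085
0.0745 False [0.5157 0.0202 0.0747] 2.8 16.325
0.072 False [0.5157 0.0201 0.0722] 4.6 16.7
0.07 False [0.5157 0.0202 0.0709] 11.3 17.05
[0.51574592 0.02013266 0.07097687] [ 0.23312605  0.22658069 10.73761564]
```

The force rises at about 0.8 N/mm for 5–6 mm and then hits a hard stop, which fits a bottomed button. It also implies the fingertip reaches about 5 mm below the nominal TCP. I'll look while it is pressed, then lift and look again.

```bash
python3 - <<'E'
import numpy as np,cv2
from h import *
from plant import arm
s1=arm.get_image("side")["color"][250:370,290:420,::-1]
p=arm.sense()["tcp_pos"];f1=arm.sense()["force"]
for z in(.08,.085,.16):
    arm.line_to([p[0],p[1],z],None,.06);arm.hold(.15);print(z,(arm.sense()["force"]-f1).round(1))
arm.goto([.42,.0,.28],quat(1.3))
arm.hold(.2)
s2=arm.get_image("side")["color"][250:370,290:420,::-1]
d=arm.get_image("top");a=d["color"][220:330,170:305,::-1]
cv2.imwrite("pics/c5.png",np.vstack([np.hstack([cv2.resize(x,(390,360)) for x in(s1,s2)]),np.hstack([cv2.resize(a,(295,240),interpolation=2),np.zeros((240,485,3),np.uint8)])]))
print(arm.sense()["force"],arm.sense()["clock"])
E
```

```text
0.08 [ -0.3  -1.  -10.4]
0.085 [  0.2  -0.2 -10. ]
0.16 [  0.6   1.  -10.2]
[-0.36100006  0.19800629 -1.01982809] 20.6833
```

View pics/c5.png

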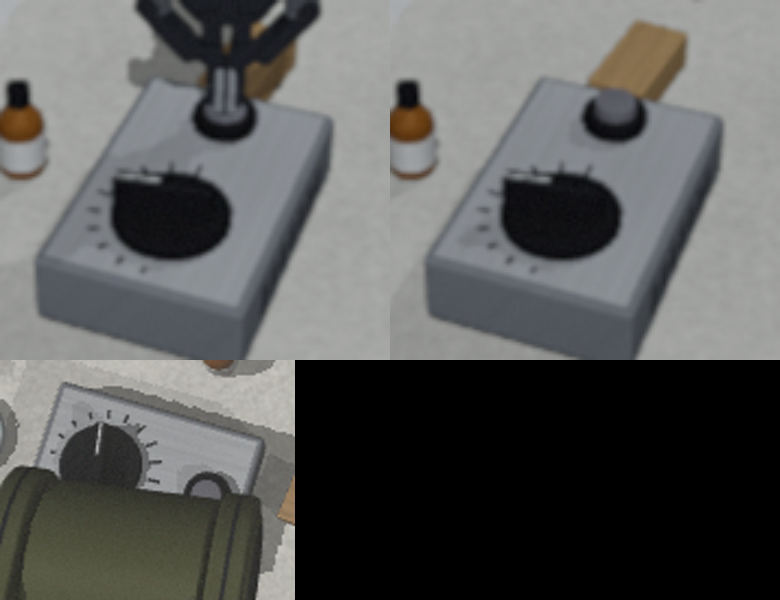

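The pressed view (left) shows the button flush with its housing under the finger. After lifting (right) it stands out again at (615,105), and the dial line has not moved. Everything else is in place, so I'll hand in.

```bash
python3 -c "
from plant import arm
arm.job_done();print(arm.sense()['clock'])"
```

```text
the job is handed in; nothing more can be done
the job is handed in; nothing more can be done
```

I turned the dial four clicks clockwise from stop 0 with the closed fingertips, then pressed the round button fully down and let it come back up. The job was handed in a little after 20.7 s on the robot's clock; the limit is 61 s.

- **Dial:** the push force dropped after each of the four crests. I stopped the finger at 1.265 rad, short of the fourth stop, and backed off. The side camera then read the dial at about 1.36 rad, against 1.396 rad for the fourth click. The tip had moved about 47 mm, within the 45.2–52.3 mm allowed.
- **Button:** the force rose like a spring, then hit a hard stop at about 10.7 N. The pictures show the button flush while pressed and standing up again afterwards.
- **Surroundings:** by eye, the last pictures show the unit, bottle and slide box where they were, the dial unmoved by the button press, and the arm clear of everything. I did not measure the unit's position again. The dish was only partly in the last picture, and the microscope was not in it.
- **Disagreement:** the button made contact about 5 mm higher than the tool position predicted. The closed fingertip probably reaches that much lower than nominal. By that estimate it cleared the dial's skirt by about 2 mm, and no contact force showed there.

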